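Clear the plating space: pan into the corner, pot against the fence

ROBOT

A 6-joint arm with a two-finger parallel gripper is mounted at the origin on the work surface. World frame = base frame: x ahead of the robot, y to its left, z up, the work surface at z = 0. Lengths are in m, angles in rad, forces in N, time in s.
With the tool pointing down it reaches from about 0.325 to 0.85 m from the base axis. Payload 15.5 kg.
Tool frame: the origin (TCP) lies at the centre of the arm's flange, where the gripper is bolted on; the fingertips stand 191 mm ahead of it and the grasp point (between the pads) lies 172 mm ahead of it; z points along the fingers, y is the line along which they close (so a half turn about z gives the same grasp; the last joint's range is limited). The gripper opens to 91 mm and grips with 3 to 60 N. Pads are 32 mm wide; open, the fingers measure 118 mm over their backs; the gripper's body (76 mm by 178 mm) begins 60 mm behind the grasp point.
Start: joints at [-1.282, 0.494, 1.345, -0, 1.302, -0.096], TCP at [0.235, -0.579, 0.405] pointing down, gripper open.
Joint ranges: [-2.91, 2.91], [-0.82, 2.16], [0.22, 2.67], [-1.22, 4.37], [0.12, 2.79], [-3.08, 3.08]. Speed limits (rad/s): [1.89, 1.89, 2.57, 3.01, 3.01, 3.01].

INTERFACE

Orientations are given as a rotation vector (axis times angle).
In Python, from rig import bot gives the robot as it stands.
- The arm moves only by the tool drive_tool, never from a script. Its argument "series" is a list of rows, each a list of 7 numbers: the shift along the tool's x, y, z in units of 0.05 m (1.0 is 0.05 m), then the turn, a rotation vector about the tool's x, y, z in units of pi rad (1.0 is pi rad), then the opening, from -1 (shut) to 1 (fully open). A call has 1 to 20 rows; each row shifts and turns the commanded pose from where the row before left it, along the tool's axes as they then stand; what a row does not reach is not made up. A row lasts 1/10 s, in which the tool goes at most 50 mm and 8.59 degrees, less where a joint would pass 70% of its speed; a pose out of reach is approached as far as the arm can. A call with a number of a shift or a turn outside -1 to 1 is refused whole. A call with a gripper value outside its range is refused whole. The fingers move at their own pace and stop on an object; the grip force is fixed at half the most. Time passes only in rows, so rows that do not move let the fingers close. It gives the time, the measured TCP pose, the force, the opening and the grip force at its end, in the units of the state.
- bot.observe(): the state, without advancing time (a new reading comes with each control period).
- bot.capture(name): name is "side" or "top"; returns the picture (400x640x3 uint8, blue, green, red); there is no depth.
- bot.camera_model(name): a dict with "camera_matrix" (3x3 intrinsics, pixels), "k1" (the pictures are not rectified: a ray, as slopes to the right and down, at radius r is drawn at 1 + k1 r^2 times it, then the intrinsics apply), "R" (3x3) and "t" (3): a world point X has camera coordinates R X + t. Camera axes: x right, y down, z forward; pixel columns grow to the right and rows downward; lengths in m; the calibration is good to about 2 mm. A picture is of the moment at which its call begins. camera_model takes no time and is no camera call.
- bot.job_done(): hands the job in; it is judged then, once.
The state is a dict: "clock": time; "qpos": joint angles; "joint_velocities": joint speeds; "joint_efforts": joint torques, N m; "eef_pos": TCP position; "tcp_rot": TCP orientation; "wrist_force": force on the tool from outside, world axes, zero at the start; "moment": the same for the moment, N m; "gripper_width": finger opening in m; "grasp_force": force on a finger pad.
Only numpy, scipy, OpenCV 4.12 (cv2) and the standard library are available. Lean on these libraries where they do the work, as an engineer would, in place of code of your own. Each camera call takes 0.05 s, during which the arm holds its last target. There are 200 camera calls.

TASK

Clear the counter for plating: push the lidded steel food pan along the counter into the corner of the steel fence, so that its long side lies flat against the long fence and its end is against the short end stop, and push the round lidded white pot back against the long fence as well. Slide them with the fingers only: do not lift or tip them or take hold of their lid knobs, and leave everything else on the counter where it is.

Things in the scene. Friction and masses are not known exactly. Their poses are not given: they have to be found in the camera images.
- fence: L-shaped steel fence fixed to the counter, 40 mm high, 12 mm thick, turned at most 9 degrees. Origin at counter level on the long fence's front face; x points through the fence away from the robot, y along it to the left. Front face: x = 0, y = -300 to +280 mm. The end stop juts towards the robot at the left end, from x = 0 to -150 mm, inner face at y = +280 mm.
- pan: Loose lidded rectangular steel pan, 0.4 to 0.75 kg, straight sides: 108 mm along its x, 176 mm along y, 65 mm high, black lid knob up to 83 mm. Origin: centre of underside. Starts 50 to 110 mm off the long fence and 50 to 110 mm short of the end stop, turned up to 17 degrees to the fence. Finished at fence x = -54, y = +192 mm. Slides at 3 to 9 N.
- pan_knob: black knob on the pan's lid, 22 mm across, 18 mm high; origin at the centre of its foot, 65 mm above the pan's underside. Not to be gripped.
- pot: Loose round white ceramic pot, 0.4 to 0.75 kg, straight wall of 100 mm diameter up to 60 mm, wooden lid to 70 mm and knob to 85 mm. Origin: centre of underside. Starts to the right of the pan, 50 to 100 mm (wall to face) off the long fence. Finished at fence x = -50 mm. Slides at 3 to 9 N.
- pot_knob: wooden knob on the pot's lid, 22 mm across, 16 mm high; origin at the centre of its foot, 69 mm above the pot's underside. Not to be gripped.
- cellar: bystander: small open dark wooden salt cup, 50 mm across, 35 mm high, standing nearer the robot, between the pan's and the pot's paths. Origin at the centre of its underside.
- orange: bystander: half an orange with green skin, cut side up, 74 mm across, 36 mm high, to the left and nearer the robot than the pan. Origin at the centre of its underside.
- mill: bystander: dark wooden pepper mill, 52 mm across, 150 mm high, standing to the right of the pot. Origin at the centre of its underside.
- grater: bystander: flat steel hand grater, 345 mm long, 62 mm wide, 16 mm high, lying far left. Origin under its frame, its black handle towards its -x.
- plate: bystander: white dinner plate, 240 mm across, 22 mm high, to the right. Origin at the centre of its underside.
- ramekin: bystander: small white ceramic ramekin, 64 mm across, 40 mm high, standing on the outer (left) side of the end stop. Origin at the centre of its underside.

How it is judged:
By the outcome, as a careful person would: the job done as asked, in the order asked, and still so for the second after the job is handed in, with the robot touching nothing.
It also fails if it takes over 51 s, if anything falls off the work surface, if the arm or the gripper's body presses on something with over 40 N, if the wrist force passes 120 N, or if a joint passes its speed limit or range.

## Working session

There is one attempt and no reset: what is moved stays moved. The work goes in short steps, Python scripts to look and compute and a tool call to move; the robot and the scene stay as the last step left them, time stands still between calls to the robot, and variables do not carry over. Pictures are saved under pics/ and viewed, at most 10 in all, crops included, and the job is handed in when it is done.

Besides the shell and the picture viewer there is one more tool, called in YAML: its name, and indented under it one key for each argument. drive_tool: Moves the arm, as the interface text tells. Shifts and turns lie within -1 to 1; 1 stands for 0.05 m of shift or pi rad of turn. Its arguments: {"type":"object","properties":{"series":{"type":"array","items":{"type":"array","items":{"type":"number"}}}},"required":["series"]}

```bash
mkdir -p pics; ls
cat > h.py <<'E'
import numpy as np,cv2
from rig import bot
def ray(n,uv):
    m=bot.camera_model(n);K=np.array(m["camera_matrix"]);R=np.array(m["R"]);t=np.array(m["t"])
    uv=np.atleast_2d(np.array(uv,float))
    d=np.c_[(uv[:,0]-K[0,2])/K[0,0],(uv[:,1]-K[1,2])/K[1,1]]
    u=d.copy()
    for _ in range(20): u=d/(1+m["k1"]*(u**2).sum(1,keepdims=True))
    return -R.T@t, np.c_[u,np.ones(len(u))]@R
def plane(n,uv,z):
    c,d=ray(n,uv); return c+d*((z-c[2])/d[:,2])[:,None]
def proj(n,X):
    m=bot.camera_model(n);K=np.array(m["camera_matrix"]);c=np.atleast_2d(X)@np.array(m["R"]).T+np.array(m["t"])
    s=c[:,:2]/c[:,2:];s=s*(1+m["k1"]*(s**2).sum(1,keepdims=True));return s*[K[0,0],K[1,1]]+K[:2,2]
def tri(a,b):
    (c1,d1),(c2,d2)=ray("top",a),ray("side",b);d1=d1[0];d2=d2[0]
    s=np.linalg.lstsq(np.c_[d1,-d2],c2-c1,rcond=None)[0];p,q=c1+s[0]*d1,c2+s[1]*d2
    return (p+q)/2,np.linalg.norm(p-q)
E
python3 - <<'E'
from h import *
for n in("top","side"):
    cv2.imwrite(f"pics/{n}0.png",bot.capture(n)); print(n,ray(n,[[320,200]]))
o=bot.observe();print(o)
E
```

```text
pics
top (array([0.41891489, 0.01575736, 1.34579902]), array([[ 0.10167633, -0.01294735, -0.99509958]]))
side (array([0.42926538, 1.14295412, 0.76622922]), array([[ 0.05841103, -0.84113404, -0.53786897]]))
{'clock': 0.1, 'qpos': array([-1.28149113e+00,  4.94102325e-01,  1.34603738e+00,  2.36241383e-05,
        1.30250573e+00, -9.54929115e-02]), 'joint_velocities': array([ 7.83773115e-04, -1.45019682e-03, -7.38432710e-04, -3.42644459e-05,
       -2.89749338e-06,  2.99010417e-04]), 'joint_efforts': array([ 1.98121124e-03, -8.80243206e+01, -3.82543552e+01,  7.09575042e-02,
        4.83292190e-02,  2.72272564e-05]), 'eef_pos': array([ 0.23458186, -0.57917068,  0.4042202 ]), 'tcp_rot': array([-3.08259622e+00, -6.00506762e-01,  1.24353834e-04]), 'wrist_force': array([-0.59698473,  0.47390963, -0.48250412]), 'moment': array([-0.0347079 ,  0.00261291,  0.01459679]), 'grasp_force': 0.0, 'gripper_width': 0.09112748450248219}
```

View pics/top0.png

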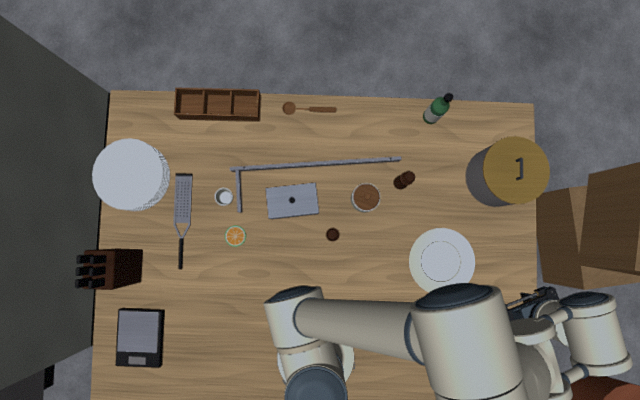

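View pics/side0.png

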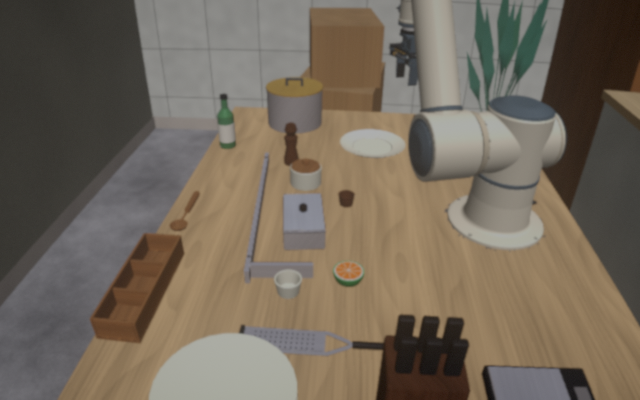

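The top view shows the pan at about (292,200) with its knob, the pot at (366,197), the fence from (233,170) to (399,159), the end stop going down to (239,211), the cellar at (333,234), the orange at (235,236), the mill at (404,180) and the ramekin at (224,197). The side view shows the pan knob at about (303,208) and the pot at (306,172).

Run:
```python
from h import *
t=cv2.imread("pics/top0.png");s=cv2.imread("pics/side0.png")
a=cv2.resize(t[145:255,215:425],None,fx=3.7,fy=3.7,interpolation=cv2.INTER_CUBIC)[:300]
b=cv2.resize(s[145:290,235:375],None,fx=4,fy=4,interpolation=cv2.INTER_CUBIC)
cv2.imwrite("pics/tc.png",a);cv2.imwrite("pics/sc.png",b)
hsv=cv2.cvtColor(t,cv2.COLOR_BGR2HSV)
roi=np.zeros(t.shape[:2],np.uint8);roi[145:255,165:425]=255
m=cv2.inRange(hsv,(90,20,90),(135,255,255))&roi
n,l,st,ce=cv2.connectedComponentsWithStats(m)
for i in range(1,n):
    if st[i,4]>30: print(st[i],ce[i].round(1), cv2.minAreaRect(np.argwhere(l==i)[:,::-1].astype(np.float32)))
```

```text
[230 157 171  55 586] [299.6 168.7] ((317.0481872558594, 173.75274658203125), (44.3455696105957, 169.24290466308594), 79.2156982421875)
[165 161   4  27  61] [166.4 174.7] ((166.5, 174.0), (26.0, 3.0), 90.0)
[174 176  18  62 718] [182.7 199.7] ((182.12539672851562, 206.36500549316406), (15.547568321228027, 61.390907287597656), 2.2906100749969482)
[ 266  183   53   36 1492] [291.8 200.4] ((291.8231506347656, 200.40853881835938), (30.589536666870117, 49.69419479370117), 83.6598129272461)
[220 192  12  12 106] [225.8 197.3] ((225.79415893554688, 197.32354736328125), (11.399173736572266, 10.429031372070312), 14.03624439239502)
```

View pics/tc.png

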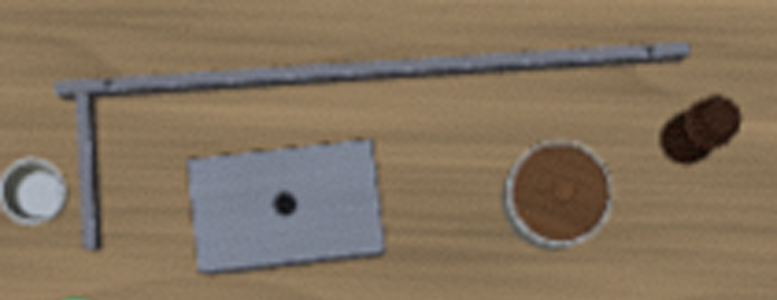

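View pics/sc.png

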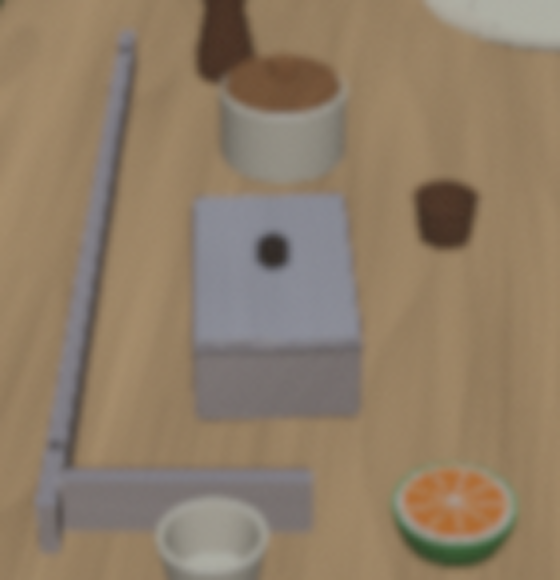

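The crops show clean edges: pan corners in the top crop at (190,158), (372,140), (383,250) and (200,271); pot lid centre at about (559,193); pan knob at (285,204). In the side crop the pan knob top is at about (273,238) and the pot knob at about (285,65).

```bash
cat > meas.py <<'E'
from h import *
def pan(t,x0=225,x1=345):
    hsv=cv2.cvtColor(t,cv2.COLOR_BGR2HSV)
    m=cv2.inRange(hsv,(90,20,90),(135,255,255));r=np.zeros_like(m);r[145:255,x0:x1]=255
    n,l,st,ce=cv2.connectedComponentsWithStats(m&r)
    return l,st,ce
E
python3 - <<'E'
from meas import *
t=cv2.imread("pics/top0.png")
l,st,ce=pan(t,225,425)
i=max(range(1,len(st)),key=lambda k:st[k,4]); m=l==i
q=cv2.boxPoints(cv2.minAreaRect(np.argwhere(m)[:,::-1].astype(np.float32)))
g=plane("top",q,.065);print("pan",g.round(4),g.mean(0).round(4),[np.linalg.norm(g[k]-g[k-1]).round(4) for k in range(4)])
q=np.array([[190,158],[372,140],[383,250],[200,271]])/3.7+[215,145]
g=plane("top",q,.065);print("pan by eye",g.round(4),g.mean(0).round(4),[np.linalg.norm(g[k]-g[k-1]).round(4) for k in range(4)])
S=lambda p:np.array(p)/4+[235,145]; T=lambda p:np.array(p)/3.7+[215,145]
for nm,a,b in(("panknob",(285,204),(273,240)),("potknob",(565,190),(284,66)),("panFR",(383,247),(344,198)),("panBL",(190,158),(195,346)),("panFL",(200,268),(358,346))): print(nm,tri(T(a),S(b)))
# fence
j=[k for k in range(1,len(st)) if st[k,2]>150][0];f=(l==j)
cols=np.arange(245,395);b=plane("top",np.c_[cols,[np.argmax(f[:,c])-.5 for c in cols]],.04)
rows=np.arange(178,208);e=plane("top",np.c_[[np.argmax(f[r])-.5 for r in rows],rows],.04)
vx,vy,x0,y0=cv2.fitLine(b[:,:2].astype(np.float32),cv2.DIST_HUBER,0,.01,.01).ravel()
th=np.arctan2(-vx*np.sign(vy),abs(vy));fx=np.array([np.cos(th),np.sin(th)]);fy=np.array([-fx[1],fx[0]])
d=(b[:,:2]@fx);print("th deg",np.degrees(th),"long back resid",d.std(),"back",np.median(d));print("end outer",np.median(e[:,:2]@fy),(e[:,:2]@fy).std())
ends=plane("top",[[230.5,170],[400.5,159]],.04);print("ends y",ends[:,:2]@fy)
O=fx*(np.median(d)-.012)+fy*(np.median(e[:,:2]@fy)-.012-.28);print("O",O)
for nm,p,z in(("cellar",[333,234],.035),("pot lid",T((560,192)),.07),("orange",[235,236],.036),("ram",[224,197],.04),("millfoot",T((685,140)),0)):
    w=plane("top",[p],z)[0];print(nm,w.round(4),"fence",((w[:2]-O)@fx).round(4),((w[:2]-O)@fy).round(4))
gg=g[:,:2]-O;print("pan corners fence",np.c_[gg@fx,gg@fy].round(4))
hsv=cv2.cvtColor(t,cv2.COLOR_BGR2HSV);pm=cv2.inRange(hsv,(0,0,0),(255,255,255))
ds=(t.astype(int)[185:215,345:390]);print(ds[12,::3].tolist())
E
```

```text
pan [[0.5861 0.1886 0.065 ]
 [0.6102 0.0187 0.065 ]
 [0.5052 0.004  0.065 ]
 [0.4814 0.1729 0.065 ]] [0.5457 0.0961 0.065 ] [np.float64(0.1059), np.float64(0.1716), np.float64(0.106), np.float64(0.1706)]
pan by eye [[0.587  0.1855 0.065 ]
 [0.609  0.0162 0.065 ]
 [0.5062 0.003  0.065 ]
 [0.4818 0.1721 0.065 ]] [0.546  0.0942 0.065 ] [np.float64(0.1061), np.float64(0.1707), np.float64(0.1036), np.float64(0.1709)]
panknob (array([0.54594835, 0.09468357, 0.07721189]), np.float64(0.001340127276507163))
potknob (array([ 0.56638   , -0.16459532,  0.07074117]), np.float64(0.0005518589986529894))
panFR (array([0.50773915, 0.00293714, 0.05609502]), np.float64(0.0038231252608169025))
panBL (array([0.5874693 , 0.18683701, 0.05435526]), np.float64(0.0019060082892083147))
panFL (array([0.4845032 , 0.17377554, 0.05217494]), np.float64(0.0014465600776891368))
th deg 5.3081193 long back resid 0.0011063598021219623 back 0.6862463576338395
end outer 0.23788614173403977 0.0009570851696666784
ends y [ 0.25671714 -0.34803791]
O [0.6763611  0.00849387]
cellar [ 0.4345 -0.0502  0.035 ] fence -0.2463 -0.0361
pot lid [ 0.5647 -0.1601  0.07  ] fence -0.1267 -0.1575
orange [0.4175 0.2925 0.036 ] fence -0.2314 0.3068
ram [0.5531 0.3366 0.04  ] fence -0.0924 0.3381
millfoot [ 0.628  -0.2925  0.    ] fence -0.076 -0.2952
pan corners fence [[-0.0726  0.1845]
 [-0.0664  0.0139]
 [-0.1699  0.0103]
 [-0.1786  0.1809]]
[[87, 113, 132], [85, 113, 132], [86, 92, 91], [47, 65, 94], [46, 68, 95], [39, 65, 92], [48, 66, 93], [44, 70, 97], [46, 69, 99], [47, 69, 98], [46, 71, 98], [37, 60, 86], [96, 123, 140], [87, 115, 136], [89, 114, 135]]
```

```bash
cat > go.py <<'E'
import sys
from h import *
from scipy.spatial.transform import Rotation as Ro
O=np.array([.6764,.0085]);th=np.radians(5.3);F=np.array([[np.cos(th),-np.sin(th)],[np.sin(th),np.cos(th)]])
def go(fx,fy,ztip,yawf):
    "fence position of the grip axis, tip height, yaw of tool x to fence (deg)"
    o=bot.observe();R=Ro.from_rotvec(o["tcp_rot"]);M=R.as_matrix()
    print("now fence",((o["eef_pos"][:2]-O)@F).round(4),"tip",o["eef_pos"][2]-.191,"w",o["gripper_width"],"t",o["clock"],"q",o["qpos"].round(2))
    T=Ro.from_euler("z",yawf+5.3,degrees=True)*Ro.from_rotvec([np.pi,0,0])
    rv=(R.inv()*T).as_rotvec()/np.pi
    P=np.r_[O+F@[fx,fy],ztip+.191];print("target",P.round(3),"turn",rv.round(4),"shift after turn",(T.as_matrix().T@(P-o["eef_pos"])/.05).round(3))
go(*map(float,sys.argv[1:]))
E
python3 go.py -.122 -.03 .2 90
```

```text
now fence [-0.4942 -0.5443] tip 0.21322019878282422 w 0.09112748450248219 t 0.1 q [-1.28  0.49  1.35  0.    1.3  -0.1 ]
target [ 0.558 -0.033  0.391] turn [-3.00e-04 -2.00e-04 -4.07e-01] shift after turn [10.287  7.444  0.264]
```

drive_tool:
  series:
    - [0,0,0,0,0,-0.045,0.32]
    - [0,0,0,0,0,-0.045,0.32]
    - [0,0,0,0,0,-0.045,0.32]
    - [0,0,0,0,0,-0.045,0.32]
    - [0,0,0,0,0,-0.045,0.32]
    - [0,0,0,0,0,-0.045,0.32]
    - [0,0,0,0,0,-0.045,0.32]
    - [0,0,0,0,0,-0.045,0.32]
    - [0,0,0,0,0,-0.047,0.32]

```text
clock: 1.0
eef_pos: [0.2346, -0.5792, 0.4044]
tcp_rot: [-2.109, -2.328, -0.001]
wrist_force: [-0.2, 0.3, 0.3]
gripper_width: 0.0601
grasp_force: 0.0
```

drive_tool:
  series:
    - [0.5,0.37,0,0,0,0,0.32]
    - [0.5,0.37,0,0,0,0,0.32]
    - [0.5,0.37,0,0,0,0,0.32]
    - [0.5,0.37,0,0,0,0,0.32]
    - [0.5,0.37,0,0,0,0,0.32]
    - [0.5,0.37,0,0,0,0,0.32]
    - [0.5,0.37,0,0,0,0,0.32]
    - [0.5,0.37,0,0,0,0,0.32]
    - [0.5,0.37,0,0,0,0,0.32]
    - [0.5,0.37,0,0,0,0,0.32]
    - [0.5,0.37,0,0,0,0,0.32]
    - [0.5,0.37,0,0,0,0,0.32]
    - [0.5,0.37,0,0,0,0,0.32]
    - [0.5,0.37,0,0,0,0,0.32]
    - [0.5,0.37,0,0,0,0,0.32]
    - [0.5,0.37,0,0,0,0,0.32]
    - [0.5,0.37,0,0,0,0,0.32]
    - [0.5,0.37,0,0,0,0,0.32]
    - [0.5,0.37,0,0,0,0,0.32]
    - [0,0,0,0,0,0,0.32]

```text
clock: 3.0
eef_pos: [0.5419, -0.0712, 0.4044]
tcp_rot: [-2.113, -2.324, -0.001]
wrist_force: [-0.3, -0.6, 0.1]
gripper_width: 0.06
grasp_force: 0.0
```

```bash
python3 go.py -.122 -.03 .018 90
```

```text
now fence [-0.1413 -0.067 ] tip 0.21344039727568637 w 0.060007464398042554 t 3.0 q [-0.24  0.38  1.54  0.    1.22 -0.34]
target [ 0.558 -0.033  0.209] turn [ 0.0001 -0.0002  0.0009] shift after turn [0.739 0.386 3.909]
```

drive_tool:
  series:
    - [0.37,0.19,0,0,0,0,0.32]
    - [0.37,0.19,0,0,0,0,0.32]
    - [0,0,0.5,0,0,0,0.32]
    - [0,0,0.5,0,0,0,0.32]
    - [0,0,0.5,0,0,0,0.32]
    - [0,0,0.5,0,0,0,0.32]
    - [0,0,0.5,0,0,0,0.32]
    - [0,0,0.5,0,0,0,0.32]
    - [0,0,0.4,0,0,0,0.32]
    - [0,0,0.3,0,0,0,0.32]
    - [0,0,0.2,0,0,0,0.32]
    - [0,0,0,0,0,0,0.32]

```text
clock: 4.2
eef_pos: [0.5557, -0.0355, 0.2087]
tcp_rot: [-2.115, -2.32, 0.002]
wrist_force: [1.5, 0.4, -0.2]
gripper_width: 0.06
grasp_force: 0.0
```

```bash
python3 go.py -.122 .088 .018 90
```

```text
now fence [-0.1242 -0.0326] tip 0.017682606531427142 w 0.06000327033561114 t 4.2 q [-0.17  0.66  1.7  -0.    0.78 -0.26]
target [0.547 0.085 0.209] turn [-0.0007 -0.0002 -0.    ] shift after turn [ 2.413  0.045 -0.006]
```

drive_tool:
  series:
    - [0.15,0,0,0,0,0,0.32]
    - [0.15,0,0,0,0,0,0.32]
    - [0.12,0,0,0,0,0,0.32]
    - [0.12,0,0,0,0,0,0.32]
    - [0.12,0,0,0,0,0,0.32]
    - [0.12,0,0,0,0,0,0.32]
    - [0.12,0,0,0,0,0,0.32]
    - [0.12,0,0,0,0,0,0.32]
    - [0.12,0,0,0,0,0,0.32]
    - [0.12,0,0,0,0,0,0.32]
    - [0.12,0,0,0,0,0,0.32]
    - [0.12,0,0,0,0,0,0.32]
    - [0.12,0,0,0,0,0,0.32]
    - [0.12,0,0,0,0,0,0.32]
    - [0.12,0,0,0,0,0,0.32]
    - [0.12,0,0,0,0,0,0.32]
    - [0.12,0,0,0,0,0,0.32]
    - [0,0,0,0,0,0,0.32]

```text
clock: 6.0
eef_pos: [0.5465, 0.0701, 0.21]
tcp_rot: [2.115, 2.322, 0.001]
wrist_force: [-0.0, 0.4, -0.1]
gripper_width: 0.06
grasp_force: 0.0
```

```bash
python3 go.py -.122 .088 .018 90
python3 - <<'E'
from h import *
for n in("top","side"): cv2.imwrite(f"pics/{n}1.png",bot.capture(n))
a=cv2.imread("pics/top1.png")[130:270,190:430];b=cv2.imread("pics/side1.png")[130:320,220:400]
cv2.imwrite("pics/c1.png",np.hstack([cv2.resize(a,(480,280)),cv2.resize(b,(320,338))[:280]]))
E
```

```text
now fence [-0.1237  0.0733] tip 0.019040338020072545 w 0.05995536423964945 t 6.0 q [ 0.02  0.66  1.71  0.    0.77 -0.07]
target [0.547 0.085 0.209] turn [0.0002 0.     0.0003] shift after turn [0.293 0.034 0.021]
```

View pics/c1.png

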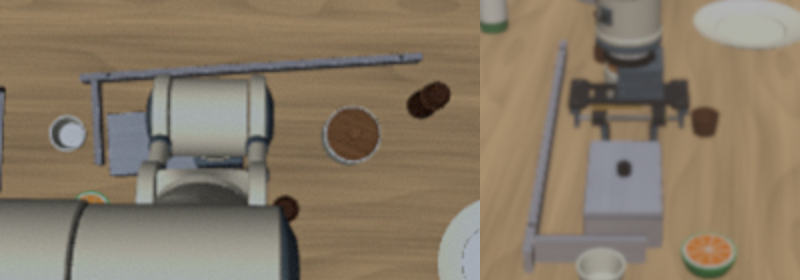

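The picture shows the pan pushed left, square to the fence. A narrow gap to the end stop remains, and the cellar, the orange and the pot have not moved.

drive_tool:
  series:
    - [0.06,0,0,0,0,0,0.32]
    - [0.06,0,0,0,0,0,0.32]
    - [0.06,0,0,0,0,0,0.32]
    - [0.04,0,0,0,0,0,0.32]
    - [0.03,0,0,0,0,0,0.32]
    - [0,0,0,0,0,0,0.32]

```text
clock: 6.7
eef_pos: [0.5453, 0.0819, 0.2098]
tcp_rot: [2.116, 2.322, 0.0]
wrist_force: [0.7, -1.7, 1.4]
gripper_width: 0.06
grasp_force: 0.9
```

drive_tool:
  series:
    - [0.03,0,0,0,0,0,0.32]
    - [0.02,0,0,0,0,0,0.32]
    - [0,0,0,0,0,0,0.32]

```text
clock: 7.0
eef_pos: [0.5451, 0.0843, 0.2098]
tcp_rot: [2.116, 2.322, 0.0]
wrist_force: [-0.2, -3.4, 2.8]
gripper_width: 0.0602
grasp_force: 1.7
```

drive_tool:
  series:
    - [0.03,0,0,0,0,0,0.32]
    - [0,0,0,0,0,0,0.32]

```text
clock: 7.2
eef_pos: [0.545, 0.0858, 0.2097]
tcp_rot: [2.116, 2.322, 0.0]
wrist_force: [0.6, -3.0, 2.6]
gripper_width: 0.0599
grasp_force: 1.8
```

drive_tool:
  series:
    - [0.03,0,0,0,0,0,0.32]
    - [0,0,0,0,0,0,0.32]

```text
clock: 7.4
eef_pos: [0.5448, 0.0873, 0.2098]
tcp_rot: [2.116, 2.322, 0.0]
wrist_force: [0.7, -4.2, 3.3]
gripper_width: 0.0605
grasp_force: 1.8
```

drive_tool:
  series:
    - [0.03,0,0,0,0,0,0.32]
    - [0,0,0,0,0,0,0.32]

```text
clock: 7.6
eef_pos: [0.5449, 0.0879, 0.2098]
tcp_rot: [2.115, 2.321, -0.001]
wrist_force: [2.8, -17.5, 2.2]
gripper_width: 0.0603
grasp_force: 8.7
```

drive_tool:
  series:
    - [0.03,0,0,0,0,0,0.32]
    - [0,0,0,0,0,0,0.32]

```text
clock: 7.8
eef_pos: [0.5449, 0.0883, 0.2098]
tcp_rot: [2.113, 2.321, -0.003]
wrist_force: [2.7, -33.7, 3.8]
gripper_width: 0.0604
grasp_force: 17.3
```

drive_tool:
  series:
    - [0.03,0,0,0,0,0,0.32]
    - [0,0,0,0,0,0,0.32]

```text
clock: 8.0
eef_pos: [0.5449, 0.0887, 0.2099]
tcp_rot: [2.112, 2.32, -0.005]
wrist_force: [3.4, -50.7, 5.6]
gripper_width: 0.0604
grasp_force: 25.8
```

drive_tool:
  series:
    - [-0.1,0,0,0,0,0,0.32]
    - [-0.2,0,0,0,0,0,0.32]
    - [-0.2,0,0,0,0,0,0.32]
    - [0,0,-0.4,0,0,0,0.32]
    - [0,0,-0.5,0,0,0,0.32]
    - [0,0,-0.5,0,0,0,0.32]
    - [0,0,-0.3,0,0,0,0.32]
    - [0,0,0,0,0,0.046,0.32]
    - [0,0,0,0,0,0.046,0.32]
    - [0,0,0,0,0,0.046,0.32]
    - [0,0,0,0,0,0.046,0.32]
    - [0,0,0,0,0,0.046,0.32]
    - [0,0,0,0,0,0.046,0.32]
    - [0,0,0,0,0,0.046,0.32]
    - [0,0,0,0,0,0.046,0.32]
    - [0,0,0,0,0,0.046,0.32]
    - [0,0,0,0,0,0.046,0.32]
    - [0,0,0,0,0,0.04,0.32]
    - [0,0,0,0,0,0,0.32]

```text
clock: 9.9
eef_pos: [0.5466, 0.0665, 0.2946]
tcp_rot: [-3.138, -0.142, 0.001]
wrist_force: [0.5, -0.0, 0.3]
gripper_width: 0.0601
grasp_force: 0.0
```

```bash
python3 go.py -.214 .192 .1 0
```

```text
now fence [-0.1239  0.0698] tip 0.10361451334115562 w 0.06011208536419988 t 9.9 q [0.01 0.53 1.65 0.   0.96 1.49]
target [0.446 0.18  0.291] turn [-0.0001  0.0001 -0.0007] shift after turn [-1.802 -2.444  0.072]
```

drive_tool:
  series:
    - [-0.3,-0.4,0,0,0,0,0.32]
    - [-0.3,-0.4,0,0,0,0,0.32]
    - [-0.3,-0.4,0,0,0,0,0.32]
    - [-0.3,-0.4,0,0,0,0,0.32]
    - [-0.3,-0.4,0,0,0,0,0.32]
    - [-0.3,-0.44,0,0,0,0,0.32]
    - [0,0,0,0,0,0,0.32]
    - [0,0,0.4,0,0,0,0.32]
    - [0,0,0.4,0,0,0,0.32]
    - [0,0,0.4,0,0,0,0.32]
    - [0,0,0.3,0,0,0,0.32]
    - [0,0,0.2,0,0,0,0.32]
    - [0,0,0,0,0,0,0.32]

```text
clock: 11.2
eef_pos: [0.4458, 0.1796, 0.2088]
tcp_rot: [3.138, 0.148, -0.003]
wrist_force: [0.1, 0.2, 0.2]
gripper_width: 0.0606
grasp_force: 0.0
```

```bash
python3 go.py -.124 .192 .018 0;  python3 - <<'E'
from h import *
for n in("top","side"): cv2.imwrite(f"pics/{n}2.png",bot.capture(n))
a=cv2.imread("pics/top2.png")[130:270,190:430];b=cv2.imread("pics/side2.png")[130:320,220:400]
cv2.imwrite("pics/c2.png",np.hstack([cv2.resize(a,(480,280)),cv2.resize(b,(320,338))[:280]]))
E
```

```text
now fence [-0.2138  0.1917] tip 0.01780125345681144 w 0.0605693440128973 t 11.2 q [0.26 0.6  1.89 0.   0.65 1.74]
target [0.535 0.188 0.209] turn [0.0001 0.0005 0.0005] shift after turn [ 1.795 -0.007 -0.004]
```

View pics/c2.png

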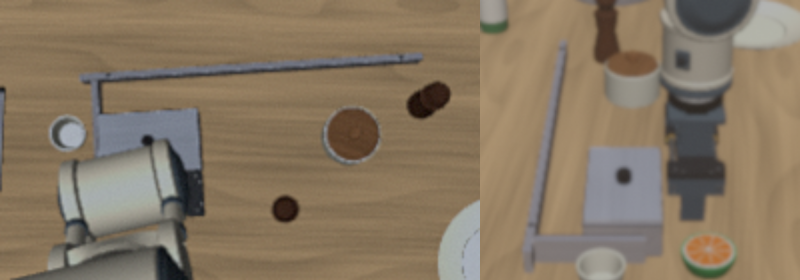

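The pan's end now lies against the end stop, with about a 68 mm gap to the long fence. The fingers stand behind its front face and clear of the orange.

drive_tool:
  series:
    - [0.15,0,0,0,0,0,0.32]
    - [0.15,0,0,0,0,0,0.32]
    - [0.12,0,0,0,0,0,0.32]
    - [0.12,0,0,0,0,0,0.32]
    - [0.12,0,0,0,0,0,0.32]
    - [0.12,0,0,0,0,0,0.32]
    - [0.12,0,0,0,0,0,0.32]
    - [0.12,0,0,0,0,0,0.32]
    - [0.12,0,0,0,0,0,0.32]
    - [0.12,0,0,0,0,0,0.32]
    - [0.1,0,0,0,0,0,0.32]
    - [0.08,0,0,0,0,0,0.32]
    - [0.06,0,0,0,0,0,0.32]
    - [0.06,0,0,0,0,0,0.32]
    - [0.05,0,0,0,0,0,0.32]
    - [0.05,0,0,0,0,0,0.32]
    - [0,0,0,0,0,0,0.32]

```text
clock: 13.0
eef_pos: [0.5284, 0.1876, 0.2097]
tcp_rot: [3.138, 0.146, -0.002]
wrist_force: [-2.9, -0.2, 2.3]
gripper_width: 0.0603
grasp_force: 1.8
```

```bash
python3 go.py -.124 .192 .018 0
```

```text
now fence [-0.1309  0.192 ] tip 0.018651374326749737 w 0.06026759457665729 t 13.0 q [0.23 0.67 1.69 0.   0.79 1.71]
target [0.535 0.188 0.209] turn [0.     0.0004 0.0001] shift after turn [0.137 0.    0.013]
```

drive_tool:
  series:
    - [0.04,0,0,0,0,0,0.32]
    - [0.03,0,0,0,0,0,0.32]
    - [0,0,0,0,0,0,0.32]

```text
clock: 13.3
eef_pos: [0.5318, 0.1879, 0.2096]
tcp_rot: [3.138, 0.146, -0.001]
wrist_force: [-3.8, -0.6, 1.4]
gripper_width: 0.0602
grasp_force: 1.8
```

drive_tool:
  series:
    - [0.03,0,0,0,0,0,0.32]
    - [0.02,0,0,0,0,0,0.32]
    - [0,0,0,0,0,0,0.32]

```text
clock: 13.6
eef_pos: [0.5344, 0.1882, 0.2096]
tcp_rot: [3.138, 0.146, -0.0]
wrist_force: [-2.9, -0.5, -1.0]
gripper_width: 0.06
grasp_force: 1.4
```

drive_tool:
  series:
    - [0.03,0,0,0,0,0,0.32]
    - [0,0,0,0,0,0,0.32]

```text
clock: 13.8
eef_pos: [0.5356, 0.1883, 0.2096]
tcp_rot: [3.138, 0.146, -0.002]
wrist_force: [-5.1, -1.4, 2.3]
gripper_width: 0.0601
grasp_force: 3.0
```

drive_tool:
  series:
    - [0.03,0,0,0,0,0,0.32]
    - [0,0,0,0,0,0,0.32]

```text
clock: 14.0
eef_pos: [0.5361, 0.1883, 0.2096]
tcp_rot: [3.138, 0.146, -0.006]
wrist_force: [-14.7, -1.0, 9.4]
gripper_width: 0.0601
grasp_force: 7.2
```

drive_tool:
  series:
    - [0.02,0,0,0,0,0,0.32]
    - [0,0,0,0,0,0,0.32]

```text
clock: 14.2
eef_pos: [0.5364, 0.1883, 0.2096]
tcp_rot: [3.137, 0.146, -0.009]
wrist_force: [-19.7, -2.6, 15.3]
gripper_width: 0.0599
grasp_force: 9.8
```

drive_tool:
  series:
    - [0.02,0,0,0,0,0,0.32]
    - [0,0,0,0,0,0,0.32]
    - [-0.1,0,0,0,0,0,0.32]
    - [-0.3,0,0,0,0,0,0.32]
    - [-0.4,0,0,0,0,0,0.32]
    - [0,0,-0.4,0,0,0,0.32]
    - [0,0,-0.6,0,0,0,0.32]
    - [0,0,-0.6,0,0,0,0.32]
    - [-0.2,0,-0.3,0,0,0,0.2]
    - [-0.4,0.4,0,0,0,0,0.2]
    - [-0.4,0.6,0,0,0,0,0.2]
    - [0,0.6,0,0,0,0,0.2]
    - [0,0.6,0,0,0,0,0.2]
    - [0,0.6,0,0,0,0,0.2]
    - [0,0.6,0,0,0,0,0.2]
    - [0,0.6,0,0,0,0,0.2]
    - [0,0.6,0,0,0,0,0.2]
    - [0,0.6,0,0,0,0,0.2]
    - [0,0.6,0,0,0,0,0.2]
    - [0,0.6,0,0,0,0,0.2]

```text
clock: 16.2
eef_pos: [0.4798, -0.1398, 0.305]
tcp_rot: [3.137, 0.145, 0.003]
wrist_force: [0.3, 0.3, 0.2]
gripper_width: 0.0546
grasp_force: 0.0
```

```bash
python3 go.py -.216 -.16 .018 0;  python3 - <<'E'
from meas import *
for n in("top","side"): cv2.imwrite(f"pics/{n}3.png",bot.capture(n))
t=cv2.imread("pics/top3.png")
a=t[130:270,190:430];b=cv2.imread("pics/side3.png")[130:320,220:400]
cv2.imwrite("pics/c3.png",np.hstack([cv2.resize(a,(480,280),interpolation=2),cv2.resize(b,(320,338))[:280]]))
O=np.array([.6764,.0085]);th=np.radians(5.3);F=np.array([[np.cos(th),-np.sin(th)],[np.sin(th),np.cos(th)]])
f=lambda p,z:((plane("top",[p],z)[0,:2]-O)@F).round(4)
print("mill top",f(np.array([715,118])/3.7+[215,145],.15),"foot",f(np.array([685,140])/3.7+[215,145],.01))
b,g,r=[t[...,k].astype(int) for k in range(3)]
m=np.zeros(t.shape[:2],np.uint8);m[180:216,347:388]=((r-b>32)&(r<120)&(g<85))[180:216,347:388]*255
c=max(cv2.findContours(m,0,1)[0],key=cv2.contourArea);(u,v),rad=cv2.minEnclosingCircle(c);print("lid",u,v,rad,f((u,v),.07))
E
```

```text
now fence [-0.2095 -0.1296] tip 0.11403971912220268 w 0.05455941175387599 t 16.2 q [-0.4   0.45  1.77 -0.    0.92  1.08]
target [ 0.476 -0.171  0.209] turn [ 0.0003 -0.0005 -0.    ] shift after turn [-0.131  0.609  1.921]
mill top [-0.0782 -0.287 ] foot [-0.0773 -0.2928]Traceback (most recent call last):
  File "<stdin>", line 11, in <module>
ValueError: max() iterable argument is empty
```

View pics/c3.png

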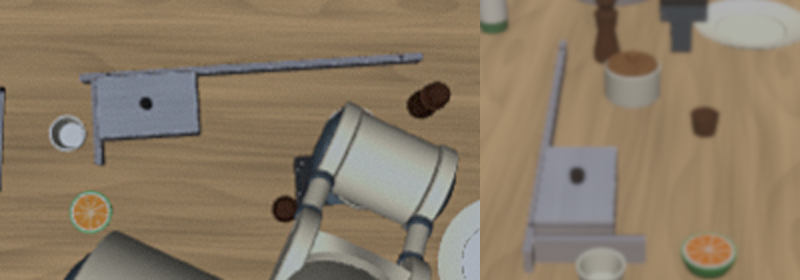

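The pan sits in the corner, flush with the long fence and the end stop. The pot hasn't moved and the arm hides it in the top view, so I measure its lid from the first pictures.

Run:
```python
from meas import *
t=cv2.imread("pics/top0.png")
O=np.array([.6764,.0085]);th=np.radians(5.3);F=np.array([[np.cos(th),-np.sin(th)],[np.sin(th),np.cos(th)]])
f=lambda p,z:((plane("top",[p],z)[0,:2]-O)@F).round(4)
b,g,r=[t[...,k].astype(int) for k in range(3)]
m=np.zeros(t.shape[:2],np.uint8);m[180:216,347:388]=((r-b>32)&(r<120)&(g<85))[180:216,347:388]*255
c=max(cv2.findContours(m,0,1)[0],key=cv2.contourArea);(u,v),rad=cv2.minEnclosingCircle(c);print("lid",u,v,rad,f((u,v),.07))
t=cv2.imread("pics/top3.png");l,st,ce=pan(t);
# pan: hue mask joins fence, so use right face and front corners: rows/cols of front edge & right edge
m=l==max(range(1,len(st)),key=lambda k:st[k,4])
cols=np.arange(245,285);fr=np.c_[cols,[np.nonzero(m[:,k])[0].max()+.5 for k in cols]];rows=np.arange(172,192);ri=np.c_[[np.nonzero(m[k,:300])[0].max()+.5 for k in rows],rows]
for nm,p in(("front",fr),("right",ri)):
    w=(plane("top",p,.065)[:,:2]-O)@F;i=0 if nm=="front" else 1
    print(nm,np.median(w[:,i]).round(4),"slope deg",np.degrees(np.polyfit(w[:,1-i],w[:,i],1)[0]).round(2))
```

```text
lid 365.9300842285156 196.6608428955078 12.71541690826416 [-0.1259 -0.1561]
front -0.1056 slope deg 0.18
right 0.1079 slope deg -0.1
```

drive_tool:
  series:
    - [-0.13,0.3,0,0,0,0,0.2]
    - [0,0.25,0,0,0,0,0.2]
    - [0,0,0,0,0,0,0.2]
    - [0,0,0.4,0,0,0,0.2]
    - [0,0,0.5,0,0,0,0.2]
    - [0,0,0.5,0,0,0,0.2]
    - [0,0,0.3,0,0,0,0.2]
    - [0,0,0.2,0,0,0,0.2]
    - [0,0,0,0,0,0,0.2]

```text
clock: 17.2
eef_pos: [0.4754, -0.1658, 0.2089]
tcp_rot: [-3.137, -0.146, 0.002]
wrist_force: [-0.9, 0.1, 0.1]
gripper_width: 0.0549
grasp_force: 0.0
```

```bash
python3 go.py -.109 -.157 .018 0
```

```text
now fence [-0.2162 -0.155 ] tip 0.017892815878634782 w 0.054936329968883785 t 17.2 q [-0.45  0.62  1.83  0.    0.69  1.02]
target [ 0.582 -0.158  0.209] turn [-0.0003  0.0004  0.0001] shift after turn [ 2.144e+00  4.100e-02 -2.000e-03]
```

drive_tool:
  series:
    - [0.12,0.02,0,0,0,0,0.2]
    - [0.12,0.02,0,0,0,0,0.2]
    - [0.1,0,0,0,0,0,0.2]
    - [0.1,0,0,0,0,0,0.2]
    - [0.1,0,0,0,0,0,0.2]
    - [0.1,0,0,0,0,0,0.2]
    - [0.1,0,0,0,0,0,0.2]
    - [0.1,0,0,0,0,0,0.2]
    - [0.1,0,0,0,0,0,0.2]
    - [0.1,0,0,0,0,0,0.2]
    - [0.1,0,0,0,0,0,0.2]
    - [0.1,0,0,0,0,0,0.2]
    - [0.1,0,0,0,0,0,0.2]
    - [0.1,0,0,0,0,0,0.2]
    - [0.1,0,0,0,0,0,0.2]
    - [0.1,0,0,0,0,0,0.2]
    - [0.08,0,0,0,0,0,0.2]
    - [0.06,0,0,0,0,0,0.2]
    - [0.05,0,0,0,0,0,0.2]
    - [0,0,0,0,0,0,0.2]

```text
clock: 19.2
eef_pos: [0.5667, -0.1596, 0.2096]
tcp_rot: [-3.138, -0.146, 0.002]
wrist_force: [-2.8, 1.0, 3.0]
gripper_width: 0.0548
grasp_force: 1.8
```

```bash
python3 go.py -.109 -.157 .018 0
```

```text
now fence [-0.1248 -0.1573] tip 0.01861160968919473 w 0.05476370100980458 t 19.2 q [-0.38  0.69  1.62 -0.    0.84  1.1 ]
target [ 0.582 -0.158  0.209] turn [-0.0001  0.0003  0.0001] shift after turn [ 0.315 -0.005  0.012]
```

drive_tool:
  series:
    - [0.06,0,0,0,0,0,0.2]
    - [0.06,0,0,0,0,0,0.2]
    - [0.05,0,0,0,0,0,0.2]
    - [0.04,0,0,0,0,0,0.2]
    - [0.03,0,0,0,0,0,0.2]
    - [0,0,0,0,0,0,0.2]

```text
clock: 19.8
eef_pos: [0.5789, -0.1586, 0.2097]
tcp_rot: [-3.138, -0.146, -0.0]
wrist_force: [-2.6, -0.4, 0.5]
gripper_width: 0.0548
grasp_force: 1.5
```

drive_tool:
  series:
    - [0.03,0,0,0,0,0,0.2]
    - [0,0,0,0,0,0,0.2]

```text
clock: 20.0
eef_pos: [0.5803, -0.1585, 0.2097]
tcp_rot: [3.138, 0.145, 0.0]
wrist_force: [-2.7, 0.5, -0.2]
gripper_width: 0.0548
grasp_force: 1.6
```

drive_tool:
  series:
    - [0.03,0,0,0,0,0,0.2]
    - [0,0,0,0,0,0,0.2]

```text
clock: 20.2
eef_pos: [0.5818, -0.1584, 0.2097]
tcp_rot: [3.138, 0.145, 0.0]
wrist_force: [-2.4, -0.1, -1.2]
gripper_width: 0.0549
grasp_force: 1.5
```

drive_tool:
  series:
    - [0.03,0,0,0,0,0,0.2]
    - [0,0,0,0,0,0,0.2]

```text
clock: 20.4
eef_pos: [0.5834, -0.1583, 0.2097]
tcp_rot: [3.138, 0.145, 0.0]
wrist_force: [-1.7, 0.1, -0.7]
gripper_width: 0.0547
grasp_force: 1.4
```

drive_tool:
  series:
    - [0.03,0,0,0,0,0,0.2]
    - [0,0,0,0,0,0,0.2]

```text
clock: 20.6
eef_pos: [0.5849, -0.1581, 0.2097]
tcp_rot: [3.138, 0.146, 0.0]
wrist_force: [-2.3, 0.8, -1.0]
gripper_width: 0.055
grasp_force: 1.3
```

drive_tool:
  series:
    - [0.03,0,0,0,0,0,0.2]
    - [0,0,0,0,0,0,0.2]

```text
clock: 20.8
eef_pos: [0.5863, -0.1579, 0.2097]
tcp_rot: [-3.138, -0.146, -0.0]
wrist_force: [-1.7, -0.0, -1.1]
gripper_width: 0.0548
grasp_force: 1.5
```

drive_tool:
  series:
    - [0.02,0,0,0,0,0,0.2]
    - [0,0,0,0,0,0,0.2]

```text
clock: 21.0
eef_pos: [0.5867, -0.1579, 0.2096]
tcp_rot: [-3.138, -0.146, 0.002]
wrist_force: [-6.9, -1.5, 2.1]
gripper_width: 0.0546
grasp_force: 3.7
```

drive_tool:
  series:
    - [0.03,0,0,0,0,0,0.2]
    - [0,0,0,0,0,0,0.2]

```text
clock: 21.2
eef_pos: [0.5874, -0.1578, 0.2096]
tcp_rot: [-3.138, -0.146, 0.006]
wrist_force: [-15.3, -3.5, 7.8]
gripper_width: 0.0548
grasp_force: 7.6
```

drive_tool:
  series:
    - [-0.04,0,0,0,0,0,0.2]
    - [-0.1,0,0,0,0,0,0.2]
    - [-0.3,0,0,0,0,0,0.2]
    - [-0.4,0,0,0,0,0,0.2]
    - [-0.3,0,0,0,0,0,0.2]
    - [0,0,-0.4,0,0,0,0.2]
    - [0,0,-0.6,0,0,0,0.2]
    - [0,0,-0.6,0,0,0,0.2]
    - [0,0,-0.6,0,0,0,0.2]
    - [0,0,-0.6,0,0,0,0.2]
    - [0,0,-0.4,0,0,0,0.2]
    - [-0.6,0,0,0,0,0,0.2]
    - [-0.6,0.4,0,0,0,0,0.2]
    - [-0.6,0.6,0,0,0,0,0.2]
    - [0,0.6,0,0,0,0,0.2]
    - [0,0.6,0,0,0,0,0.2]
    - [0,0.6,0,0,0,0,0.2]
    - [0,0.6,0,0,0,0,0.2]
    - [0,0.6,0,0,0,0,0.2]
    - [0,0,0,0,0,0,0.2]

```text
clock: 23.2
eef_pos: [0.4609, -0.3737, 0.3698]
tcp_rot: [3.136, 0.142, 0.003]
wrist_force: [0.4, 0.5, 0.7]
gripper_width: 0.0547
grasp_force: 0.0
```

Run:
```python
from meas import *
for n in("top","side"): cv2.imwrite(f"pics/{n}4.png",bot.capture(n))
t=cv2.imread("pics/top4.png");s=cv2.imread("pics/side4.png")
a=cv2.resize(t[145:250,215:415],None,fx=4,fy=4,interpolation=2)[:300]
b=cv2.resize(s[150:300,240:340],None,fx=3,fy=3,interpolation=2)[150:440]; c=cv2.resize(s[130:310,225:385],None,fx=1.6,fy=1.6,interpolation=2)
o=np.zeros((600,800,3),np.uint8);o[:300]=a;o[300:590,:300]=b;o[300:588,320:576]=c;cv2.imwrite("pics/c4.png",o)
O=np.array([.6764,.0085]);th=np.radians(5.3);F=np.array([[np.cos(th),-np.sin(th)],[np.sin(th),np.cos(th)]])
f=lambda p,z:((plane("top",[p],z)[0,:2]-O)@F).round(4)
b,g,r=[t[...,k].astype(int) for k in range(3)]
m=np.zeros(t.shape[:2],np.uint8);m[155:216,340:390]=((r-b>32)&(r<120)&(g<85))[155:216,340:390]*255
c=max(cv2.findContours(m,0,1)[0],key=cv2.contourArea);(u,v),rad=cv2.minEnclosingCircle(c);print("lid",u,v,rad,f((u,v),.07))
```

```text
lid 364.4375 174.4375 12.659398078918457 [-0.0484 -0.1567]
```

View pics/c4.png

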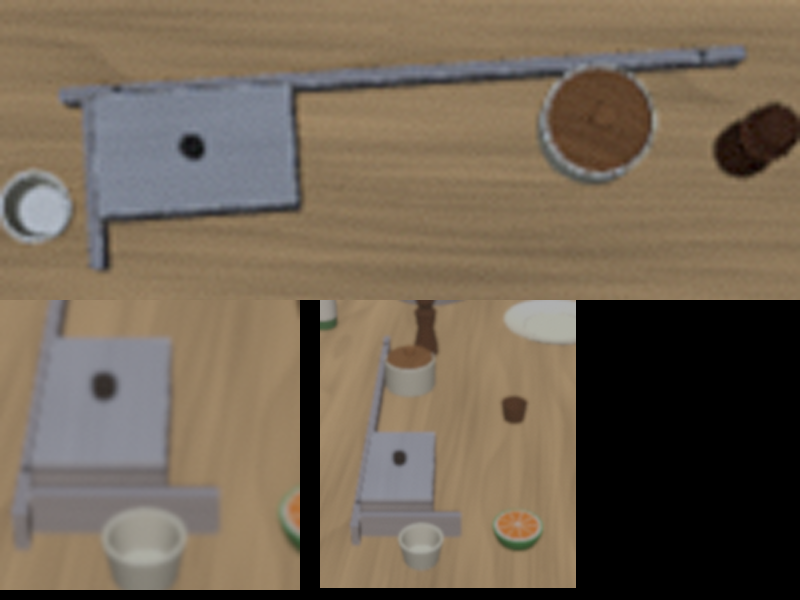

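The pan is flush in the corner, with its knob at crop (192,146). The pot touches the long fence, with its lid centre at fence x = -48 mm. The bystanders are where they were and the arm is clear of everything.

```bash
python3 -c "
from rig import bot
print(bot.job_done())"
```

```text
the job is handed in; nothing more can be done
None
```

I pushed the pan into the fence corner, flat against the long fence with its end against the stop, then pushed the pot back against the long fence. Nothing else on the counter appears to have moved. I handed the job in at about 23 s; no verdict came back.

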